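# Make up the press packing on a seized caliper

## Robot

A 7-joint arm with a two-finger parallel gripper is mounted at the origin on the work surface. World frame = base frame: x ahead of the robot, y to its left, z up, the work surface at z = 0. Lengths are in m, angles in rad, forces in N, time in s.
With the tool pointing down it reaches from about 0.4 to 0.85 m from the base axis. Payload 4.5 kg.
Tool frame: the origin (TCP) lies midway between the tips of the shut fingers; the grasp point (between the pads) lies 19 mm behind it; z points along the fingers, y is the line along which they close (so a half turn about z gives the same grasp; the last joint's range is limited). The gripper opens to 88 mm and grips with 3 to 60 N. Pads are 18 mm wide; open, the fingers measure 123 mm over their backs; the gripper's body (75 mm by 187 mm) begins 45 mm behind the grasp point.
Start: joints at [1.176, 0.689, -0.195, 1.565, 0.157, 0.902, -0.215], TCP at [0.26, -0.568, 0.239] pointing down, gripper open.
Joint ranges: [-3.01, 3.01], [-0.46, 2.08], [-1.47, 1.51], [0.13, 2.56], [-1, 4.14], [0.04, 2.09], [-2.66, 2.66]. Speed limits (rad/s): [2.57, 2.57, 3.14, 3.14, 3.14, 3.14, 3.14].

## Interface

Orientations are given as a unit quaternion [x, y, z, w].
In Python, from plant import r gives the robot as it stands.
- The arm moves only by the tool carry_out, never from a script. Its argument "plan" is a list of rows, each an object with "rot": the turn, a rotation vector about the tool's x, y, z in rad, a list of three; "xyz": the shift along the tool's x, y, z in m, a list of three; "grip": the closure in counts, from 0 (fully open) to 255 (shut). In form: [{"rot": [wx, wy, wz], "xyz": [dx, dy, dz], "grip": grip}, ...]. A call has 1 to 8 rows; each row is the pose to reach, as a shift and turn from the pose commanded when the call began, along the tool's axes at that moment; what a row does not reach only later rows make up. A row lasts 1/12 s, in which the tool goes at most 41.7 mm and 7.16 degrees, less where a joint would pass 70% of its speed; a pose out of reach is approached as far as the arm can. A call with a gripper value outside its range is refused whole. The fingers move at their own pace and stop on an object; "squeeze" is the grip in N (left out, the last holds). Time passes only in rows, so rows that repeat a pose let the fingers close. It gives the time, the measured TCP pose, the force, the opening and the grip force at its end, in the units of the state.
- r.get_state(): the state, without advancing time (a new reading comes with each control period).
- r.snapshot(name): name is "side" or "top"; returns the picture (480x640x3 uint8, red, green, blue); there is no depth.
- r.camera_params(name): a dict with "fx", "fy", "cx", "cy" (pixels), "position" and "attitude" of the camera in the world. Camera axes: x right, y down, z forward; pixel columns grow to the right and rows downward; lengths in m; the calibration is good to about 2 mm. A picture is of the moment at which its call begins. camera_params takes no time and is no camera call.
- r.finish_job(): hands the job in; it is judged then, once.
The state is a dict: "clock": time; "q": joint angles; "qd": joint speeds; "joint_torque": joint torques, N m; "tool_pos": TCP position; "eef_rot": TCP orientation; "contact_force": force on the tool from outside, world axes, zero at the start; "moment": the same for the moment, N m; "opening": opening from 0.0 (shut) to 1.0 (fully open); "finger_force": force on a finger pad.
Only numpy, scipy, OpenCV 4.12 (cv2) and the standard library are available. Lean on these libraries where they do the work, as an engineer would, in place of code of your own. Each camera call takes 0.05 s, during which the arm holds its last target. There are 200 camera calls.

## Task

Make up the press packing on the seized piston of the caliper, all centred on it: of the four steel spacers take the two which, with the tan piston standing on them open end up, bring the piston's rim level with the setting post beside the caliper. Set the thicker of the two down first, then the thinner, then the piston, and last put the blue hex plug fully home in the piston's mouth. Leave the other two spacers where they lie.

Things in the scene. Friction and masses are not known exactly. Their poses are not given: they have to be found in the camera images.
- seat (a point): Seat: centre of the top face of a 68 mm steel disc (the seized piston) in the bore of the rusty cast caliper housing, which is fixed bore up on a dark steel plate. The seat face is 55 mm above the bench mat and 45 mm above the plate, 3 mm proud of the housing, level, and the highest part of the caliper. z is up, +x points horizontally to the setting post in use; the housing (about 95 x 132 mm) is longer along y. Fixed, but placed differently at each start.
- post_short_top (a point): Fixed upright round steel post standing on the fixture plate, 28 mm in diameter, 117 mm tall above the plate; this point is the centre of its top face. One of three posts; the setting post in use is whichever stands next to the caliper, 80 mm from the seat centre (along the seat's +x). The other two are spares, about 200 mm from the seat centre.
- post_mid_top (a point): Fixed upright round steel post standing on the fixture plate, 22 mm in diameter, 131 mm tall above the plate; this point is the centre of its top face. One of three posts; the setting post in use is whichever stands next to the caliper, 80 mm from the seat centre (along the seat's +x). The other two are spares, about 200 mm from the seat centre.
- post_tall_top (a point): Fixed upright round steel post standing on the fixture plate, 16 mm in diameter, 151 mm tall above the plate; this point is the centre of its top face. One of three posts; the setting post in use is whichever stands next to the caliper, 80 mm from the seat centre (along the seat's +x). The other two are spares, about 200 mm from the seat centre.
- disc_c (a point): Steel spacer: flat round disc, 56 mm diameter, 14 mm thick. Loose, at the start lying flat or standing on the mat. This point is its centre, half-way up; z is up.
- square_c (a point): Steel spacer: square plate 46 x 46 mm, 20 mm thick, sides along its x and y. Loose, at the start lying flat or standing on the mat. This point is its centre, half-way up; z is up.
- oblong_c (a point): Steel spacer: oblong block 64 mm (its x) by 42 mm (its y), 28 mm thick. Loose, at the start lying flat or standing on the mat. This point is its centre, half-way up; z is up.
- puck_c (a point): Steel spacer: tall round puck, 48 mm diameter, 40 mm thick. Loose, at the start lying flat or standing on the mat. This point is its centre, half-way up; z is up.
- piston_c (a point): Cracked tan phenolic piston: round cup 54 mm outside diameter, 38 mm tall, open at the top, bore 38 mm and 28 mm deep. Stands open end up. Loose, at the start lying flat or standing on the mat. This point is its centre, half-way up; z is up.
- plug_c (a point): Blue plastic plug: six-sided head 46 mm across flats (flats face its +x and -x and every 60 degrees from there), 16 mm thick, over a round stub 26 mm in diameter and 14 mm long. It stands on its stub, head up, 30 mm tall in all; fully in the piston the underside of the head rests on the rim. This point is the middle of the head, 22 mm above the end of the stub; z is up.

How it is judged:
By the outcome, as a careful person would: the job done as asked, in the order asked, and still so for the second after the job is handed in, with the robot touching nothing.
It also fails if it takes over 128 s, if anything falls off the work surface, if the arm or the gripper's body presses on something with over 40 N, if the wrist force passes 120 N, or if a joint passes its speed limit or range.

## Working session

There is one attempt and no reset: what is moved stays moved. The work goes in short steps, Python scripts to look and compute and a tool call to move; the robot and the scene stay as the last step left them, time stands still between calls to the robot, and variables do not carry over. Pictures are saved under pics/ and viewed, at most 14 in all, crops included, and the job is handed in when it is done.

Besides the shell and the picture viewer there is one more tool, called by a JSON object that holds its "method" and its "body", one argument or row to a line. carry_out: Moves the arm, as the interface text tells. Its arguments: {"type":"object","properties":{"plan":{"type":"array"},"squeeze":{"type":"number"}},"required":["plan"]}

```bash
ls; mkdir -p pics
python3 - <<'E'
from plant import r
import cv2
for n in("side","top"):
    cv2.imwrite(f"pics/{n}0.png",r.snapshot(n)[:,:,::-1]); print(n,r.camera_params(n))
print(r.get_state())
E
```

```text
pics
side {'fx': 476.7167020910004, 'fy': 476.7167020910004, 'cx': 324.56016272175816, 'cy': 240.83912945261042, 'position': array([0.33457824, 0.82466392, 0.64483101]), 'attitude': array([-0.14740931,  0.85761781, -0.48642891,  0.07841623])}
top {'fx': 502.2121705192898, 'fy': 502.2121705192898, 'cx': 315.5472298174395, 'cy': 235.7297009493075, 'position': array([0.53650533, 0.0015204 , 1.15333239]), 'attitude': array([ 0.71182286, -0.70097105,  0.0292829 , -0.03301997])}
{'clock': 0.1, 'q': array([ 1.17578178,  0.68989297, -0.19448639,  1.56624164,  0.15730305,
        0.90246153, -0.21511957]), 'qd': array([ 0.00072864, -0.00132704, -0.00109613, -0.0035468 , -0.00153153,
       -0.00067129, -0.0014849 ]), 'joint_torque': array([-3.64351268e-03, -5.28500068e+01, -1.27148632e+00, -1.53835505e+01,
       -5.25292021e-02,  2.02608979e-03,  2.37242750e-05]), 'tool_pos': array([ 0.25958378, -0.56793055,  0.23799339]), 'eef_rot': array([ 9.77098868e-01,  2.12784278e-01, -2.38190319e-04, -7.71648012e-04]), 'contact_force': array([ 0.6006681 ,  0.09854255, -0.4523546 ]), 'moment': array([-0.06780843,  0.02665025,  0.02776526]), 'finger_force': 0.0, 'opening': 1.0000297999947096}
```

View pics/top0.png

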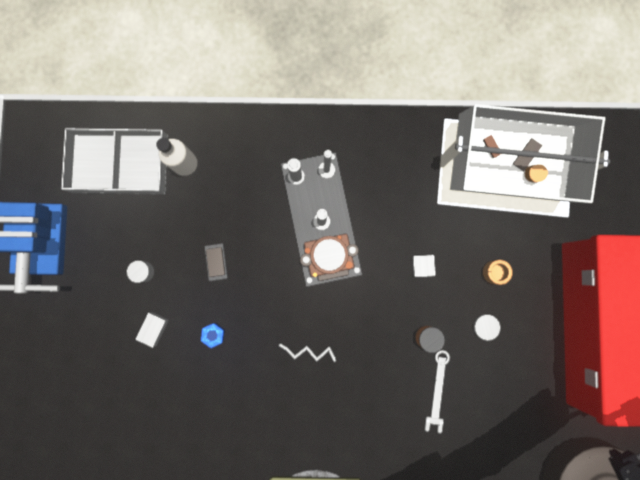

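View pics/side0.png

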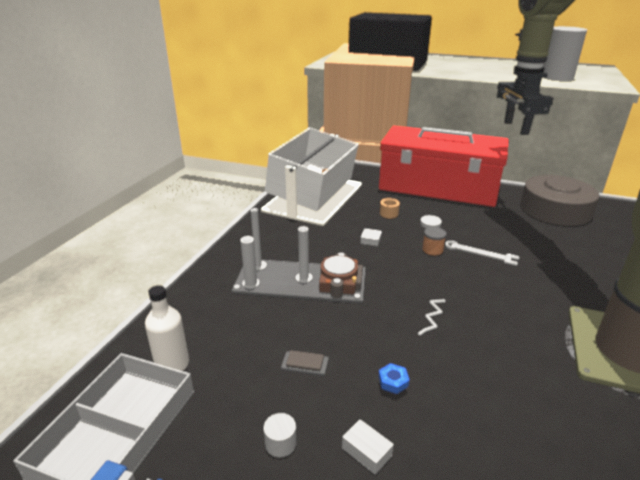

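The top view shows the seat at (329,255), with the setting post at (321,218). Clockwise from there are the square (424,265), piston (499,272), disc (487,328), plug (212,335), oblong (151,330) and puck (138,272). The side view shows the thick and thin posts standing as spares, so the one in use is probably the mid post. I'll zoom in and check.

Run:
```python
import cv2,numpy as np
t=cv2.imread("pics/top0.png");s=cv2.imread("pics/side0.png")
def c(im,x,y,w=32,k=200): return cv2.resize(im[y-w:y+w,x-w:x+w],(k,k),interpolation=cv2.INTER_CUBIC)
rows=[[(t,329,245),(t,424,265),(t,499,272),(t,487,328)],[(t,212,335),(t,151,330),(t,138,272),(t,310,190)],[(s,338,270),(s,371,237),(s,390,208),(s,394,378)]]
a=np.vstack([np.hstack([c(*q) for q in r]) for r in rows]); cv2.imwrite("pics/m1.png",a)
b=np.vstack([np.hstack([c(s,368,445,35,400),c(s,280,436,32,400)]),np.hstack([c(s,300,245,70,400),c(t,320,215,70,400)])]);b=cv2.resize(b,(600,600));cv2.imwrite("pics/m2.png",b)
```

```text
(no output)
```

View pics/m1.png

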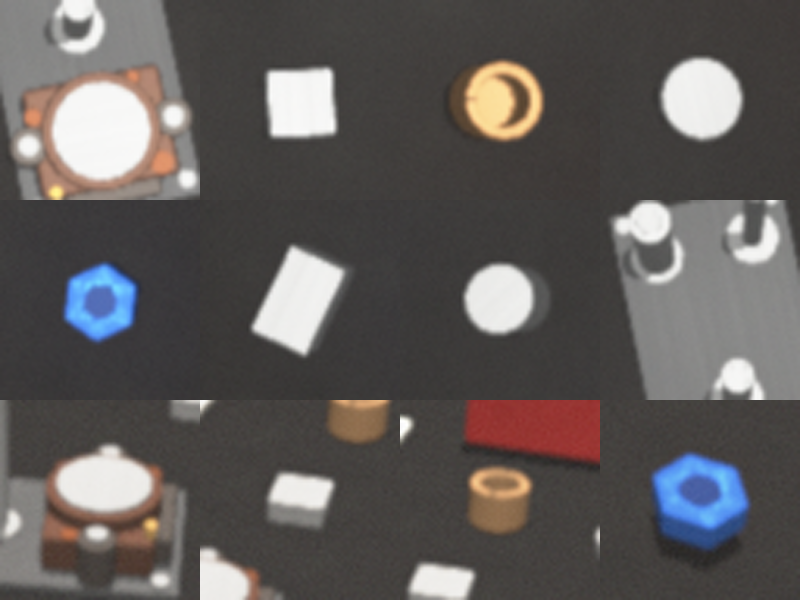

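View pics/m2.png

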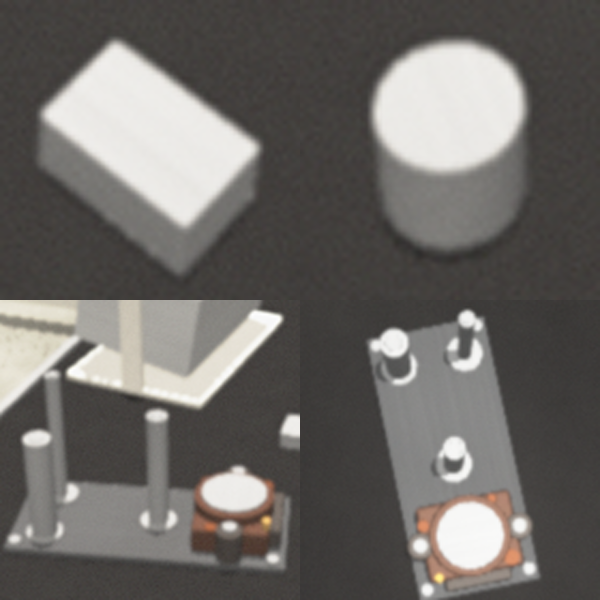

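m1 and m2 show every item as a clean outline. The posts in the side view are the thick short one and thin tall one at the far end of the plate, with the mid one next to the caliper. That makes the rim 131−45 = 86 mm above the seat, and 86−38 = 48 = 28+20, so I need the oblong first and then the square. Next I'll triangulate.

```bash
cat > h.py <<'E'
import cv2,numpy as np
from scipy.spatial.transform import Rotation as R
from plant import r
P={n:r.camera_params(n) for n in("top","side")}
def ray(n,uv):
    p=P[n];uv=np.atleast_2d(uv);d=np.c_[(uv[:,0]-p['cx'])/p['fx'],(uv[:,1]-p['cy'])/p['fy'],np.ones(len(uv))]
    return p['position'],R.from_quat(p['attitude']).apply(d)
def onz(n,uv,z):
    o,d=ray(n,uv);return o+d*((z-o[2])/d[:,2])[:,None]
def tri(a,b):
    o1,d1=ray("top",a);o2,d2=ray("side",b);d1=d1[0];d2=d2[0]
    s=np.linalg.lstsq(np.c_[d1,-d2],o2-o1,rcond=None)[0];p=o1+s[0]*d1;q=o2+s[1]*d2
    return (p+q)/2,np.linalg.norm(p-q)
def proj(n,X):
    p=P[n];c=R.from_quat(p['attitude']).inv().apply(np.atleast_2d(X)-p['position']);return np.c_[p['fx']*c[:,0]/c[:,2]+p['cx'],p['fy']*c[:,1]/c[:,2]+p['cy']]
def cont(im,x,y,w,f,th,K=8):
    """largest blob of f(crop)>th, sub-pixel outline"""
    c=f(im[y-w:y+w,x-w:x+w].astype(np.float32)); c=cv2.resize(c,None,fx=K,fy=K,interpolation=cv2.INTER_CUBIC)
    cs,_=cv2.findContours((c>th).astype(np.uint8),cv2.RETR_EXTERNAL,cv2.CHAIN_APPROX_NONE)
    k=max(cs,key=cv2.contourArea)[:,0,:].astype(float)
    return (k+.5)/K-.5+[x-w,y-w]
def cen(k):
    m=cv2.moments(k.astype(np.float32).reshape(-1,1,2));return np.array([m['m10'],m['m01']])/m['m00']
grey=lambda c:c.mean(2); blue=lambda c:c[:,:,2]-c[:,:,0]; red=lambda c:c[:,:,0];
E
python3 - <<'E'
from h import *
I={n:cv2.cvtColor(cv2.imread(f"pics/{n}0.png"),cv2.COLOR_BGR2RGB) for n in P}
L={'seat':((329,255,28),(340,266,26),grey,195,190),'square':((424,265,20),(371,237,18),grey,140,170),'oblong':((151,330,28),(368,445,34),grey,150,170),
'puck':((138,272,22),(280,430,26),grey,160,170),'disc':((487,328,22),(431,222,16),grey,140,170),'piston':((499,272,24),(390,203,14),red,165,165),'plug':((212,335,20),(394,378,26),blue,70,110),
'postmid':((320,212,9),(303,230,8),grey,200,180)}
for k,(a,b,f,t1,t2) in L.items():
    try:
        A=cont(I['top'],*a,f,t1);B=cont(I['side'],*b,f,t2);X,e=tri(cen(A),cen(B))
        w=onz('top',A,X[2])[:,:2].astype(np.float32)*1000;w2=onz('side',B,X[2])[:,:2].astype(np.float32)*1000
        print(k,cen(A).round(1),cen(B).round(1),(X*1000).round(1),'err',round(e*1000,1),[tuple(np.round(v,1)) if np.ndim(v) else round(v,1) for v in cv2.minAreaRect(w)],[tuple(np.round(v,1)) if np.ndim(v) else round(v,1) for v in cv2.minAreaRect(w2)])
    except Exception as ex: print(k,ex)
E
```

```text
seat [329.  254.4] [338.9 263.9] [591.7 -22.3  54.8] err 2.7 [(np.float64(593.3), np.float64(-22.0)), (np.float64(68.5), np.float64(68.5)), 37.0] [(np.float64(591.3), np.float64(-22.9)), (np.float64(68.3), np.float64(70.9)), 54.3]
square [423.9 265.5] [370.9 233.9] [ 571.7 -237.3   18.6] err 2.8 [(np.float64(573.0), np.float64(-236.9)), (np.float64(49.4), np.float64(48.9)), 3.6] [(np.float64(570.6), np.float64(-238.0)), (np.float64(47.8), np.float64(53.7)), 2.9]
oblong [150.1 329.7] [367.7 440.8] [419.8 372.3  25.5] err 2.6 [(np.float64(421.2), np.float64(372.5)), (np.float64(43.9), np.float64(66.0)), 66.4] [(np.float64(419.4), np.float64(370.9)), (np.float64(43.5), np.float64(65.1)), 66.5]
puck [137.3 271.2] [279.3 426.6] [549.1 402.1  37.9] err 2.0 [(np.float64(550.1), np.float64(402.8)), (np.float64(47.6), np.float64(48.0)), 0.9] [(np.float64(548.4), np.float64(401.3)), (np.float64(47.5), np.float64(48.5)), 25.1]
disc [487.1 327.1] [430.7 220.1] [ 436.2 -379.6   12.6] err 3.0 [(np.float64(437.9), np.float64(-379.3)), (np.float64(56.9), np.float64(57.3)), 72.1] [(np.float64(435.0), np.float64(-380.3)), (np.float64(55.7), np.float64(60.7)), 6.2]
piston [499.7 271.7] [389.5 202.6] [ 559.9 -401.5   35.7] err 2.9 [(np.float64(561.5), np.float64(-401.1)), (np.float64(53.6), np.float64(54.8)), 89.2] [(np.float64(558.8), np.float64(-401.6)), (np.float64(62.7), np.float64(55.3)), 89.7]
plug [211.8 335.2] [393.6 375.2] [410.4 234.2  27.7] err 2.3 [(np.float64(411.3), np.float64(234.5)), (np.float64(50.1), np.float64(54.9)), 84.8] [(np.float64(409.5), np.float64(233.2)), (np.float64(49.5), np.float64(52.2)), 85.5]
postmid [321.8 214.3] [302.8 228.7] [669.4  -4.8 139. ] err 1.5 [(np.float64(670.6), np.float64(-5.9)), (np.float64(29.3), np.float64(22.1)), 78.2] [(np.float64(668.8), np.float64(-4.9)), (np.float64(21.2), np.float64(21.1)), 73.0]
```

Triangulation gives seat (592,-22,55), square (572,-237), oblong (420,372), piston (560,-401) and plug (410,234), all in mm. The post height of 139 mm and 80 mm offset confirm the mid post. Next is a small planner that turns world waypoints into tool-frame shifts.

```bash
cat > pl.py <<'E'
import numpy as np
def legs(p,ws):
    """p=(x,y,z mm, psi deg of tool x); prints tool-frame shift and turn per leg"""
    p=np.array(p,float)
    for w in ws:
        w=np.array(w,float);d=w-p;c,s=np.cos(np.radians(p[3])),np.sin(np.radians(p[3]))
        print(w,"xyz",np.round([c*d[0]+s*d[1],s*d[0]-c*d[1],-d[2]],1)/1000,"rotz",round(-np.radians(d[3]),3),"rows",round(max(np.linalg.norm(d[:3])/41.7,abs(d[3])/7.16),1));p=w
def cur():
    from plant import r;from scipy.spatial.transform import Rotation as R
    s=r.get_state();m=R.from_quat(s['eef_rot']).as_matrix();return [*(s['tool_pos']*1000),np.degrees(np.arctan2(m[1,0],m[0,0]))]
E
python3 -c "
from pl import *
legs((260,-568,239,24.6),[(500,-300,250,24.6),(520,0,250,0),(420,372,120,-23.6),(420,372,6,-23.6)])"
```

```text
[ 500.  -300.   250.    24.6] xyz [ 0.3298 -0.1438 -0.011 ] rotz -0.0 rows 8.6
[520.   0. 250.   0.] xyz [ 0.1431 -0.2644 -0.    ] rotz 0.429 rows 7.2
[420.  372.  120.  -23.6] xyz [-0.1   -0.372  0.13 ] rotz 0.412 rows 9.7
[420.  372.    6.  -23.6] xyz [ 0.    -0.     0.114] rotz -0.0 rows 2.7
```

{"method": "carry_out", "body": {
  "plan": [
    {"rot": [0,0,0],"xyz": [0.3,-0.13,-0.011],"grip": 0},
    {"rot": [0,0,0],"xyz": [0.3,-0.13,-0.011],"grip": 0},
    {"rot": [0,0,0],"xyz": [0.3,-0.13,-0.011],"grip": 0},
    {"rot": [0,0,0],"xyz": [0.3,-0.13,-0.011],"grip": 0},
    {"rot": [0,0,0],"xyz": [0.3,-0.13,-0.011],"grip": 0},
    {"rot": [0,0,0],"xyz": [0.3,-0.13,-0.011],"grip": 0},
    {"rot": [0,0,0],"xyz": [0.3,-0.13,-0.011],"grip": 0},
    {"rot": [0,0,0],"xyz": [0.3,-0.13,-0.011],"grip": 0}
  ]
}}

```text
clock: 0.77
tool_pos: [0.4804, -0.3224, 0.2496]
eef_rot: [0.977, 0.214, 0.0, -0.001]
contact_force: [1.0, -0.3, 0.2]
opening: 0.998
finger_force: 0.0
```

```bash
python3 -c "
from pl import *
print(cur())
legs((479,-325,250,24.6),[(530,-60,250,5),(480,200,200,-12),(420,372,100,-23.6)])"
```

```text
[np.float64(480.446305769657), np.float64(-322.3975087641483), np.float64(249.60353412946282), np.float64(24.68929886917222)]
[530. -60. 250.   5.] xyz [ 0.1567 -0.2197 -0.    ] rotz 0.342 rows 6.5
[480. 200. 200. -12.] xyz [-0.0271 -0.2634  0.05  ] rotz 0.297 rows 6.5
[420.  372.  100.  -23.6] xyz [-0.0944 -0.1558  0.1   ] rotz 0.202 rows 5.0
```

{"method": "carry_out", "body": {
  "plan": [
    {"rot": [0,0,0.342],"xyz": [0.157,-0.22,0],"grip": 0},
    {"rot": [0,0,0.342],"xyz": [0.157,-0.22,0],"grip": 0},
    {"rot": [0,0,0.342],"xyz": [0.157,-0.22,0],"grip": 0},
    {"rot": [0,0,0.342],"xyz": [0.157,-0.22,0],"grip": 0},
    {"rot": [0,0,0.342],"xyz": [0.157,-0.22,0],"grip": 0},
    {"rot": [0,0,0.342],"xyz": [0.157,-0.22,0],"grip": 0},
    {"rot": [0,0,0.342],"xyz": [0.157,-0.22,0],"grip": 0},
    {"rot": [0,0,0.342],"xyz": [0.157,-0.22,0],"grip": 0}
  ]
}}

```text
clock: 1.43
tool_pos: [0.5309, -0.0526, 0.2495]
eef_rot: [0.999, 0.049, 0.0, -0.002]
contact_force: [0.8, 1.2, 0.1]
opening: 0.997
finger_force: 0.0
```

{"method": "carry_out", "body": {
  "plan": [
    {"rot": [0,0,0.297],"xyz": [-0.027,-0.263,0.05],"grip": 0},
    {"rot": [0,0,0.297],"xyz": [-0.027,-0.263,0.05],"grip": 0},
    {"rot": [0,0,0.297],"xyz": [-0.027,-0.263,0.05],"grip": 0},
    {"rot": [0,0,0.297],"xyz": [-0.027,-0.263,0.05],"grip": 0},
    {"rot": [0,0,0.297],"xyz": [-0.027,-0.263,0.05],"grip": 0},
    {"rot": [0,0,0.297],"xyz": [-0.027,-0.263,0.05],"grip": 0},
    {"rot": [0,0,0.297],"xyz": [-0.027,-0.263,0.05],"grip": 0},
    {"rot": [0,0,0.297],"xyz": [-0.027,-0.263,0.05],"grip": 0}
  ]
}}

```text
clock: 2.1
tool_pos: [0.4783, 0.2049, 0.1985]
eef_rot: [0.995, -0.101, -0.001, -0.001]
contact_force: [-0.4, 0.4, -0.4]
opening: 0.998
finger_force: 0.0
```

{"method": "carry_out", "body": {
  "plan": [
    {"rot": [0,0,0.202],"xyz": [-0.094,-0.156,0.1],"grip": 0},
    {"rot": [0,0,0.202],"xyz": [-0.094,-0.156,0.1],"grip": 0},
    {"rot": [0,0,0.202],"xyz": [-0.094,-0.156,0.1],"grip": 0},
    {"rot": [0,0,0.202],"xyz": [-0.094,-0.156,0.1],"grip": 0},
    {"rot": [0,0,0.202],"xyz": [-0.094,-0.156,0.1],"grip": 0},
    {"rot": [0,0,0.202],"xyz": [-0.094,-0.156,0.1],"grip": 0},
    {"rot": [0,0,0.202],"xyz": [-0.094,-0.156,0.1],"grip": 0},
    {"rot": [0,0,0.202],"xyz": [-0.094,-0.156,0.1],"grip": 0}
  ]
}}

```text
clock: 2.77
tool_pos: [0.4223, 0.3695, 0.0997]
eef_rot: [0.979, -0.206, 0.001, 0.001]
contact_force: [0.9, 0.1, 0.9]
opening: 1.001
finger_force: 0.0
```

Run:
```python
from pl import *
from plant import r
import cv2
print(np.round(cur(),1))
legs(cur(),[(420,372,6,-23.6)])
t=r.snapshot("top");s=r.snapshot("side")
c=lambda im,x,y,w:cv2.resize(im[max(y-w,0):y+w,x-w:x+w,::-1],(400,400),interpolation=cv2.INTER_CUBIC)
cv2.imwrite("pics/a1.png",np.hstack([c(t,155,320,50),c(s,368,410,70)]))
print(np.round(cur(),1))
```

```text
[422.3 369.5  99.7 -23.7]
[420.  372.    6.  -23.6] xyz [-0.0031 -0.0014  0.0937] rotz -0.003 rows 2.2
[422.9 369.2 100.4 -23.8]
```

View pics/a1.png

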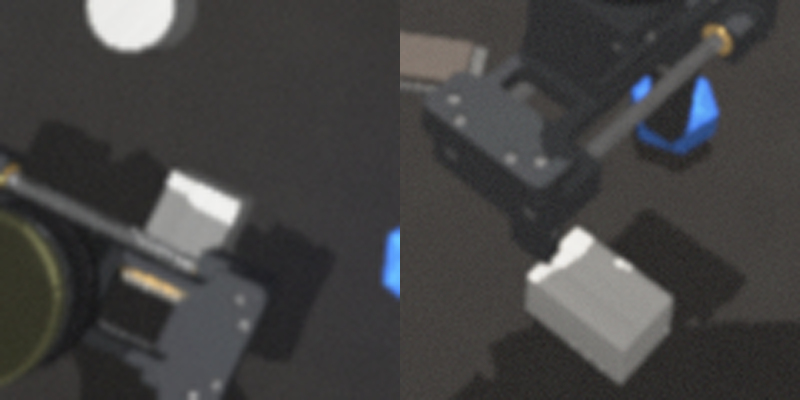

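a1 shows the gripper above the oblong and aligned with it; the oblong's top face is at about (190,215) in the left crop. The measured pose is about 3.5 mm off the target, so I correct that and go down.

{"method": "carry_out", "body": {
  "plan": [
    {"rot": [0,0,0],"xyz": [-0.0035,-0.0014,0.03],"grip": 0},
    {"rot": [0,0,0],"xyz": [-0.0035,-0.0014,0.055],"grip": 0},
    {"rot": [0,0,0],"xyz": [-0.0035,-0.0014,0.075],"grip": 0},
    {"rot": [0,0,0],"xyz": [-0.0035,-0.0014,0.088],"grip": 0},
    {"rot": [0,0,0],"xyz": [-0.0035,-0.0014,0.094],"grip": 0},
    {"rot": [0,0,0],"xyz": [-0.0035,-0.0014,0.094],"grip": 0}
  ]
}}

```text
clock: 3.37
tool_pos: [0.4187, 0.3731, 0.0052]
eef_rot: [0.979, -0.205, -0.0, 0.001]
contact_force: [0.2, -0.5, 0.2]
opening: 0.999
finger_force: 0.0
```

{"method": "carry_out", "body": {
  "plan": [
    {"rot": [0,0,0],"xyz": [0,0,0],"grip": 255},
    {"rot": [0,0,0],"xyz": [0,0,0],"grip": 255},
    {"rot": [0,0,0],"xyz": [0,0,0],"grip": 255},
    {"rot": [0,0,0],"xyz": [0,0,0],"grip": 255},
    {"rot": [0,0,0],"xyz": [0,0,0],"grip": 255},
    {"rot": [0,0,0],"xyz": [0,0,0],"grip": 255},
    {"rot": [0,0,0],"xyz": [0,0,0],"grip": 255},
    {"rot": [0,0,0],"xyz": [0,0,0],"grip": 255}
  ],
  "squeeze": 40
}}

```text
clock: 4.03
tool_pos: [0.4179, 0.3738, 0.0058]
eef_rot: [0.979, -0.205, -0.0, 0.001]
contact_force: [-1.8, -1.3, 3.2]
opening: 0.475
finger_force: 40.0
```

Run:
```python
from pl import *
p=cur();print(np.round(p,2)); p=[420,372,6,-23.6]
legs(p,[(430,360,150,-20),(520,150,200,0),(592,-22,170,0)])
```

```text
[417.89 373.84   5.81 -23.63]
[430. 360. 150. -20.] xyz [ 0.014  0.007 -0.144] rotz -0.063 rows 3.5
[520. 150. 200.   0.] xyz [ 0.1564  0.1666 -0.05  ] rotz -0.349 rows 5.6
[592. -22. 170.   0.] xyz [0.072 0.172 0.03 ] rotz -0.0 rows 4.5
```

{"method": "carry_out", "body": {
  "plan": [
    {"rot": [0,0,0],"xyz": [0,0,-0.01],"grip": 255},
    {"rot": [0,0,0],"xyz": [0.002,0.001,-0.03],"grip": 255},
    {"rot": [0,0,-0.063],"xyz": [0.014,0.007,-0.144],"grip": 255},
    {"rot": [0,0,-0.063],"xyz": [0.014,0.007,-0.144],"grip": 255},
    {"rot": [0,0,-0.063],"xyz": [0.014,0.007,-0.144],"grip": 255},
    {"rot": [0,0,-0.063],"xyz": [0.014,0.007,-0.144],"grip": 255},
    {"rot": [0,0,-0.063],"xyz": [0.014,0.007,-0.144],"grip": 255}
  ]
}}

```text
clock: 4.62
tool_pos: [0.4289, 0.3628, 0.1512]
eef_rot: [0.985, -0.174, 0.001, -0.001]
contact_force: [-1.7, 0.5, -6.8]
opening: 0.475
finger_force: 40.0
```

{"method": "carry_out", "body": {
  "plan": [
    {"rot": [0,0,-0.07],"xyz": [0.03,0.03,-0.01],"grip": 255},
    {"rot": [0,0,-0.14],"xyz": [0.06,0.06,-0.02],"grip": 255},
    {"rot": [0,0,-0.21],"xyz": [0.08,0.09,-0.03],"grip": 255},
    {"rot": [0,0,-0.28],"xyz": [0.11,0.12,-0.04],"grip": 255},
    {"rot": [0,0,-0.33],"xyz": [0.14,0.14,-0.05],"grip": 255},
    {"rot": [0,0,-0.349],"xyz": [0.156,0.167,-0.05],"grip": 255},
    {"rot": [0,0,-0.349],"xyz": [0.156,0.167,-0.05],"grip": 255},
    {"rot": [0,0,-0.349],"xyz": [0.156,0.167,-0.05],"grip": 255}
  ]
}}

```text
clock: 5.28
tool_pos: [0.5164, 0.1488, 0.1975]
eef_rot: [1.0, -0.003, -0.003, 0.001]
contact_force: [-0.9, 1.3, -5.1]
opening: 0.472
finger_force: 40.0
```

{"method": "carry_out", "body": {
  "plan": [
    {"rot": [0,0,0],"xyz": [0.012,0.03,0.01],"grip": 255},
    {"rot": [0,0,0],"xyz": [0.025,0.06,0.02],"grip": 255},
    {"rot": [0,0,0],"xyz": [0.038,0.09,0.03],"grip": 255},
    {"rot": [0,0,0],"xyz": [0.05,0.12,0.04],"grip": 255},
    {"rot": [0,0,0],"xyz": [0.062,0.15,0.05],"grip": 255},
    {"rot": [0,0,0],"xyz": [0.072,0.168,0.06],"grip": 255},
    {"rot": [0,0,0],"xyz": [0.072,0.172,0.06],"grip": 255},
    {"rot": [0,0,0],"xyz": [0.072,0.172,0.06],"grip": 255}
  ]
}}

```text
clock: 5.95
tool_pos: [0.5881, -0.0204, 0.1372]
eef_rot: [1.0, -0.001, -0.003, 0.0]
contact_force: [-0.8, 0.7, -3.6]
opening: 0.477
finger_force: 40.0
```

Run:
```python
from pl import *
from plant import r
import cv2
t=r.snapshot("top");s=r.snapshot("side")
cv2.imwrite("pics/t2.png",t[:,:,::-1]);cv2.imwrite("pics/s2.png",s[:,:,::-1])
c=lambda im,x,y,w:cv2.resize(im[max(y-w,0):y+w,x-w:x+w,::-1],(400,400),interpolation=cv2.INTER_CUBIC)
cv2.imwrite("pics/a2.png",np.hstack([c(t,329,250,50),c(s,338,235,50)]))
for _ in range(1): print(np.round(cur(),2),r.get_state()['contact_force'])
```

```text
[ 5.8845e+02 -1.7010e+01  1.3854e+02  1.5000e-01] [-0.03414767  0.58465112 -5.78095374]
```

View pics/a2.png

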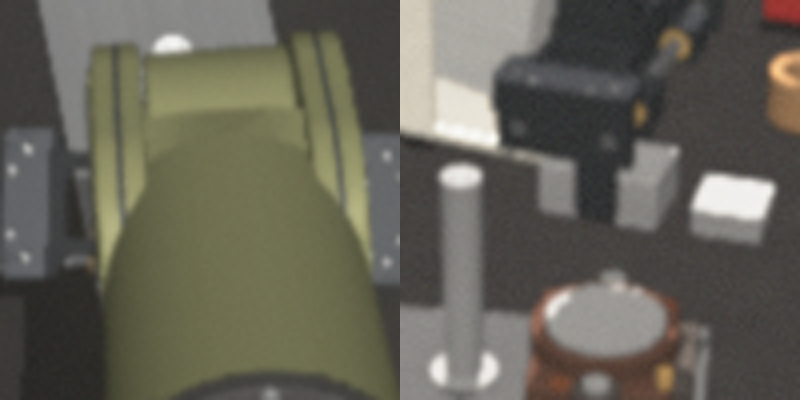

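a2 shows the arm hiding the top view here. The side view shows the oblong held level above the seat, seat at about (605,320) in the crop. I'll let the arm settle and read the true pose.

{"method": "carry_out", "body": {
  "plan": [
    {"rot": [0,0,0],"xyz": [0,0,0],"grip": 255},
    {"rot": [0,0,0],"xyz": [0,0,0],"grip": 255},
    {"rot": [0,0,0],"xyz": [0,0,0],"grip": 255},
    {"rot": [0,0,0],"xyz": [0,0,0],"grip": 255},
    {"rot": [0,0,0],"xyz": [0,0,0],"grip": 255},
    {"rot": [0,0,0],"xyz": [0,0,0],"grip": 255}
  ]
}}

```text
clock: 6.55
tool_pos: [0.5897, -0.0197, 0.1399]
eef_rot: [1.0, 0.0, 0.0, 0.0]
contact_force: [0.3, 0.4, -4.9]
opening: 0.471
finger_force: 40.0
```

Run:
```python
from pl import *
from plant import r
for _ in range(5): print(np.round(cur(),2)); r.snapshot("side")
```

```text
[589.7  -19.74 139.89   0.  ]
[ 5.8971e+02 -1.9830e+01  1.3984e+02 -1.0000e-02]
[ 5.8970e+02 -1.9910e+01  1.3979e+02 -1.0000e-02]
[ 5.8970e+02 -1.9950e+01  1.3979e+02 -1.0000e-02]
[ 5.8968e+02 -1.9920e+01  1.3976e+02 -1.0000e-02]
```

{"method": "carry_out", "body": {
  "plan": [
    {"rot": [0,0,0],"xyz": [-0.0004,0.0024,0.025],"grip": 255},
    {"rot": [0,0,0],"xyz": [-0.0004,0.0024,0.045],"grip": 255},
    {"rot": [0,0,0],"xyz": [-0.0004,0.0024,0.06],"grip": 255},
    {"rot": [0,0,0],"xyz": [-0.0004,0.0024,0.07],"grip": 255},
    {"rot": [0,0,0],"xyz": [-0.0004,0.0024,0.075],"grip": 255},
    {"rot": [0,0,0],"xyz": [-0.0004,0.0024,0.077],"grip": 255},
    {"rot": [0,0,0],"xyz": [-0.0004,0.0024,0.078],"grip": 255},
    {"rot": [0,0,0],"xyz": [-0.0004,0.0024,0.078],"grip": 255}
  ]
}}

```text
clock: 7.47
tool_pos: [0.5899, -0.0223, 0.0623]
eef_rot: [1.0, -0.0, 0.001, 0.0]
contact_force: [0.5, -0.7, -3.9]
opening: 0.474
finger_force: 40.0
```

{"method": "carry_out", "body": {
  "plan": [
    {"rot": [0,0,0],"xyz": [0,0,0],"grip": 255},
    {"rot": [0,0,0],"xyz": [0,0,0],"grip": 255},
    {"rot": [0,0,0],"xyz": [0,0,0.0005],"grip": 255},
    {"rot": [0,0,0],"xyz": [0,0,0.001],"grip": 255},
    {"rot": [0,0,0],"xyz": [0,0,0.001],"grip": 255}
  ]
}}

```text
clock: 7.88
tool_pos: [0.5894, -0.0223, 0.0609]
eef_rot: [1.0, -0.0, 0.0, 0.0]
contact_force: [0.3, 0.4, -3.9]
opening: 0.474
finger_force: 40.0
```

Not in contact yet. I'll go down in half-millimetre steps.

{"method": "carry_out", "body": {
  "plan": [
    {"rot": [0,0,0],"xyz": [0,0,0.0005],"grip": 255},
    {"rot": [0,0,0],"xyz": [0,0,0.0005],"grip": 255},
    {"rot": [0,0,0],"xyz": [0,0,0.001],"grip": 255},
    {"rot": [0,0,0],"xyz": [0,0,0.001],"grip": 255}
  ]
}}

```text
clock: 8.22
tool_pos: [0.5894, -0.0223, 0.0608]
eef_rot: [1.0, -0.0, 0.0, 0.0]
contact_force: [-1.6, 0.5, 5.4]
opening: 0.476
finger_force: 40.0
```

{"method": "carry_out", "body": {
  "plan": [
    {"rot": [0,0,0],"xyz": [0,0,0],"grip": 0},
    {"rot": [0,0,0],"xyz": [0,0,0],"grip": 0},
    {"rot": [0,0,0],"xyz": [0,0,0],"grip": 0},
    {"rot": [0,0,0],"xyz": [0,0,0],"grip": 0},
    {"rot": [0,0,0],"xyz": [0,0,0],"grip": 0},
    {"rot": [0,0,0],"xyz": [0,0,-0.03],"grip": 0},
    {"rot": [0,0,0],"xyz": [0,0,-0.06],"grip": 0},
    {"rot": [0,0,0],"xyz": [0,0,-0.09],"grip": 0}
  ]
}}

```text
clock: 8.88
tool_pos: [0.5888, -0.0223, 0.1502]
eef_rot: [1.0, -0.0, -0.001, 0.0]
contact_force: [-1.0, 0.1, 0.7]
opening: 0.996
finger_force: 0.0
```

{"method": "carry_out", "body": {
  "plan": [
    {"rot": [0,0,-0.059],"xyz": [-0.003,0.035,0],"grip": 0},
    {"rot": [0,0,-0.059],"xyz": [-0.006,0.07,0],"grip": 0},
    {"rot": [0,0,-0.059],"xyz": [-0.009,0.105,0],"grip": 0},
    {"rot": [0,0,-0.059],"xyz": [-0.012,0.14,0],"grip": 0},
    {"rot": [0,0,-0.059],"xyz": [-0.015,0.175,0],"grip": 0},
    {"rot": [0,0,-0.059],"xyz": [-0.0177,0.205,0.02],"grip": 0},
    {"rot": [0,0,-0.059],"xyz": [-0.0177,0.215,0.05],"grip": 0},
    {"rot": [0,0,-0.059],"xyz": [-0.0177,0.215,0.07],"grip": 0}
  ]
}}

```text
clock: 9.55
tool_pos: [0.5698, -0.243, 0.0782]
eef_rot: [1.0, 0.026, -0.0, 0.002]
contact_force: [0.2, 0.7, 0.1]
opening: 0.998
finger_force: 0.0
```

{"method": "carry_out", "body": {
  "plan": [
    {"rot": [0,0,0],"xyz": [0,0,0],"grip": 0},
    {"rot": [0,0,0],"xyz": [0,0,0],"grip": 0},
    {"rot": [0,0,0],"xyz": [0,0,0],"grip": 0},
    {"rot": [0,0,0],"xyz": [0,0,0],"grip": 0}
  ]
}}

```text
clock: 9.88
tool_pos: [0.573, -0.2367, 0.0813]
eef_rot: [1.0, 0.03, 0.001, 0.0]
contact_force: [0.4, -0.2, -0.7]
opening: 1.003
finger_force: 0.0
```

Run:
```python
from h import *
from pl import *
t=r.snapshot("top");s=r.snapshot("side")
cv2.imwrite("pics/t3.png",t[:,:,::-1]);cv2.imwrite("pics/s3.png",s[:,:,::-1])
c=lambda im,x,y,w:cv2.resize(im[max(y-w,0):y+w,x-w:x+w,::-1],(400,400),interpolation=cv2.INTER_CUBIC)
cv2.imwrite("pics/a3.png",np.hstack([c(t,335,250,40),c(s,338,255,40)]))
print(np.round(cur(),2))
```

```text
[ 572.72 -236.92   81.25    3.43]
```

View pics/a3.png

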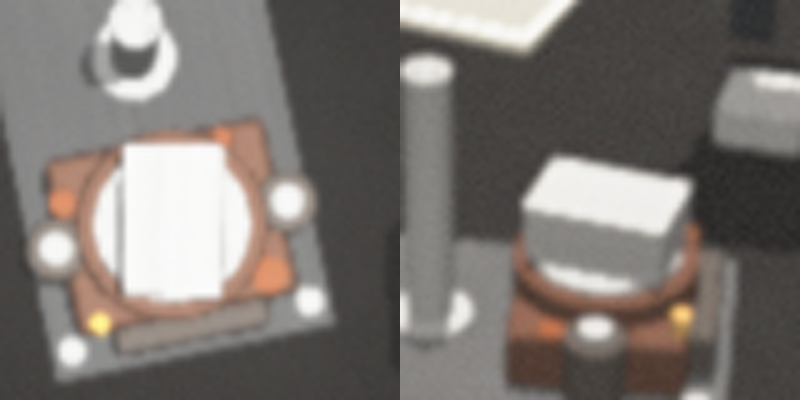

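a3 shows the oblong flat on the seat and near centre. I'll measure its offset from the seat in each camera separately, so calibration bias cancels.

Run:
```python
from h import *
I0={n:cv2.cvtColor(cv2.imread(f"pics/{n}0.png"),cv2.COLOR_BGR2RGB) for n in P}
S=cv2.cvtColor(cv2.imread("pics/s3.png"),cv2.COLOR_BGR2RGB);T=cv2.cvtColor(cv2.imread("pics/t3.png"),cv2.COLOR_BGR2RGB)
for th in (165,180,195):
  k=onz('side',cont(I0['side'],340,266,26,grey,th),.055)*1000
  b=onz('side',cont(S,340,252,20,grey,th+5),.083)*1000
  print(th,'seat side',cen(k[:,:2]).round(1),cv2.minAreaRect(k[:,:2].astype(np.float32))[:2],'obl',cen(b[:,:2]).round(1),cv2.minAreaRect(b[:,:2].astype(np.float32)))
k=onz('top',cont(I0['top'],329,255,28,grey,195),.055)*1000;print('seat top',cen(k[:,:2]).round(1))
# top view: profiles along a column and a row near the block centre
u,v=proj('top',[.5917,-.0223,.083])[0];print(u,v)
g=T.mean(2);ui,vi=int(round(u)),int(round(v))
print('col',g[vi-18:vi+19,ui-2:ui+3].mean(1).round(0));print('row',g[vi-3:vi+4,ui-18:ui+19].mean(0).round(0),ui,vi)
```

```text
165 seat side [590.6 -23.4] ((591.2530517578125, -22.481735229492188), (70.63134002685547, 73.76234436035156)) obl [590.3 -20.2] ((590.23779296875, -20.22789192199707), (48.20965576171875, 65.82427978515625), 89.82159423828125)
180 seat side [590.6 -23.3] ((591.2601928710938, -22.550609588623047), (69.28691101074219, 71.88471984863281)) obl [590.3 -20.4] ((590.2954711914062, -20.42974090576172), (45.99967956542969, 65.0194320678711), 89.80394744873047)
195 seat side [590.6 -23.2] ((591.1597900390625, -22.517166137695312), (67.8183364868164, 70.17112731933594)) obl [590.3 -20.4] ((590.3070678710938, -20.499820709228516), (43.947235107421875, 63.97871398925781), 89.70464324951172)
seat top [593.1 -22. ]
329.430562626169 254.3202457995897
col [136. 145. 183. 239. 248. 249. 249. 249. 249. 249. 249. 249. 249. 249.
 249. 249. 249. 249. 249. 249. 249. 249. 249. 249. 249. 249. 249. 249.
 249. 249. 249. 249. 246. 232. 185. 154. 144.]
row [139. 148. 179. 232. 245. 247. 240. 196. 191. 244. 250. 249. 248. 248.
 247. 247. 248. 249. 249. 249. 249. 249. 250. 250. 250. 250. 249. 245.
 236. 245. 249. 249. 246. 227. 177. 150. 141.] 329 254
```

By the top view the block is centred within about 0.7 mm (x −0.7, y ≈ 0). The side view's y reading depends on blurred edges, so I trust the top view. Next is the square.

{"method": "carry_out", "body": {
  "plan": [
    {"rot": [0,0,0],"xyz": [0,0,0.025],"grip": 0},
    {"rot": [0,0,0],"xyz": [0,0,0.045],"grip": 0},
    {"rot": [0,0,0],"xyz": [0,0,0.06],"grip": 0},
    {"rot": [0,0,0],"xyz": [0,0,0.07],"grip": 0},
    {"rot": [0,0,0],"xyz": [0,0,0.074],"grip": 0},
    {"rot": [0,0,0],"xyz": [0,0,0.074],"grip": 0},
    {"rot": [0,0,0],"xyz": [0,0,0.074],"grip": 0},
    {"rot": [0,0,0],"xyz": [0,0,0.074],"grip": 0}
  ]
}}

```text
clock: 10.65
tool_pos: [0.5724, -0.2376, 0.0067]
eef_rot: [1.0, 0.029, 0.001, 0.0]
contact_force: [-1.5, -0.6, -0.0]
opening: 1.001
finger_force: 0.0
```

{"method": "carry_out", "body": {
  "plan": [
    {"rot": [0,0,0],"xyz": [0,0,0],"grip": 255},
    {"rot": [0,0,0],"xyz": [0,0,0],"grip": 255},
    {"rot": [0,0,0],"xyz": [0,0,0],"grip": 255},
    {"rot": [0,0,0],"xyz": [0,0,0],"grip": 255},
    {"rot": [0,0,0],"xyz": [0,0,0],"grip": 255},
    {"rot": [0,0,0],"xyz": [0,0,0],"grip": 255},
    {"rot": [0,0,0],"xyz": [0,0,0],"grip": 255},
    {"rot": [0,0,0],"xyz": [0,0,0],"grip": 255}
  ]
}}

```text
clock: 11.32
tool_pos: [0.5716, -0.2374, 0.0058]
eef_rot: [1.0, 0.029, 0.0, 0.0]
contact_force: [-0.2, 0.4, 1.1]
opening: 0.518
finger_force: 40.0
```

Run:
```python
from pl import *
p=cur();print(np.round(p,2))
legs(p,[(572,-237,120,3.4),(592.2,-22.3,150,0)])
```

```text
[ 571.56 -237.37    5.75    3.37]
[ 572.  -237.   120.     3.4] xyz [ 0.0005 -0.0003 -0.1142] rotz -0.001 rows 2.7
[592.2 -22.3 150.    0. ] xyz [ 0.0329 -0.2131 -0.03  ] rotz 0.059 rows 5.2
```

{"method": "carry_out", "body": {
  "plan": [
    {"rot": [0,0,0],"xyz": [0,0,-0.01],"grip": 255},
    {"rot": [0,0,0],"xyz": [0,0,-0.035],"grip": 255},
    {"rot": [0,0,0],"xyz": [0,0,-0.07],"grip": 255},
    {"rot": [0,0,0],"xyz": [0,0,-0.105],"grip": 255},
    {"rot": [0,0,0],"xyz": [0,0,-0.13],"grip": 255},
    {"rot": [0,0,0],"xyz": [0,0,-0.144],"grip": 255},
    {"rot": [0,0,0],"xyz": [0,0,-0.144],"grip": 255}
  ]
}}

```text
clock: 11.9
tool_pos: [0.5734, -0.238, 0.1536]
eef_rot: [1.0, 0.029, 0.003, 0.001]
contact_force: [0.4, -0.3, -3.9]
opening: 0.516
finger_force: 40.0
```

{"method": "carry_out", "body": {
  "plan": [
    {"rot": [0,0,0.01],"xyz": [0.005,-0.03,0],"grip": 255},
    {"rot": [0,0,0.02],"xyz": [0.01,-0.065,0],"grip": 255},
    {"rot": [0,0,0.03],"xyz": [0.016,-0.1,0],"grip": 255},
    {"rot": [0,0,0.04],"xyz": [0.022,-0.135,0],"grip": 255},
    {"rot": [0,0,0.05],"xyz": [0.027,-0.17,0],"grip": 255},
    {"rot": [0,0,0.059],"xyz": [0.031,-0.195,0],"grip": 255},
    {"rot": [0,0,0.059],"xyz": [0.033,-0.21,0],"grip": 255},
    {"rot": [0,0,0.059],"xyz": [0.0333,-0.2134,0],"grip": 255}
  ]
}}

```text
clock: 12.57
tool_pos: [0.5914, -0.0169, 0.1484]
eef_rot: [1.0, 0.003, -0.001, -0.002]
contact_force: [-0.8, 0.6, -4.6]
opening: 0.516
finger_force: 40.0
```

{"method": "carry_out", "body": {
  "plan": [
    {"rot": [0,0,0],"xyz": [0,0,0],"grip": 255},
    {"rot": [0,0,0],"xyz": [0,0,0],"grip": 255},
    {"rot": [0,0,0],"xyz": [0,0,0],"grip": 255},
    {"rot": [0,0,0],"xyz": [0,0,0],"grip": 255},
    {"rot": [0,0,0],"xyz": [0,0,0],"grip": 255},
    {"rot": [0,0,0],"xyz": [0,0,0],"grip": 255},
    {"rot": [0,0,0],"xyz": [0,0,0],"grip": 255},
    {"rot": [0,0,0],"xyz": [0,0,0],"grip": 255}
  ]
}}

```text
clock: 13.23
tool_pos: [0.5923, -0.0225, 0.1498]
eef_rot: [1.0, -0.0, 0.0, 0.0]
contact_force: [-0.2, 0.1, -3.4]
opening: 0.522
finger_force: 40.0
```

Run:
```python
from pl import *
p=cur();print(np.round(p,2))
legs(p,[(592.2,-22.3,89,0)])
```

```text
[ 5.9227e+02 -2.2540e+01  1.4976e+02 -3.0000e-02]
[592.2 -22.3  89.    0. ] xyz [-0.0001 -0.0002  0.0608] rotz -0.0 rows 1.5
```

{"method": "carry_out", "body": {
  "plan": [
    {"rot": [0,0,0],"xyz": [0,0,0.02],"grip": 255},
    {"rot": [0,0,0],"xyz": [0,0,0.035],"grip": 255},
    {"rot": [0,0,0],"xyz": [0,0,0.047],"grip": 255},
    {"rot": [0,0,0],"xyz": [0,0,0.055],"grip": 255},
    {"rot": [0,0,0],"xyz": [0,0,0.059],"grip": 255},
    {"rot": [0,0,0],"xyz": [0,0,0.06],"grip": 255},
    {"rot": [0,0,0],"xyz": [0,0,0.06],"grip": 255},
    {"rot": [0,0,0],"xyz": [0,0,0.06],"grip": 255}
  ]
}}

```text
clock: 13.9
tool_pos: [0.5928, -0.0223, 0.0903]
eef_rot: [1.0, -0.0, 0.001, 0.0]
contact_force: [-0.6, 0.0, -2.6]
opening: 0.519
finger_force: 40.0
```

{"method": "carry_out", "body": {
  "plan": [
    {"rot": [0,0,0],"xyz": [0,0,0.0005],"grip": 255},
    {"rot": [0,0,0],"xyz": [0,0,0.001],"grip": 255},
    {"rot": [0,0,0],"xyz": [0,0,0.0015],"grip": 255},
    {"rot": [0,0,0],"xyz": [0,0,0.0015],"grip": 255},
    {"rot": [0,0,0],"xyz": [0,0,0.0015],"grip": 255}
  ]
}}

```text
clock: 14.32
tool_pos: [0.5926, -0.0223, 0.0887]
eef_rot: [1.0, -0.0, 0.0, 0.0]
contact_force: [-0.8, 0.0, 0.7]
opening: 0.517
finger_force: 40.0
```

{"method": "carry_out", "body": {
  "plan": [
    {"rot": [0,0,0],"xyz": [0,0,0],"grip": 0},
    {"rot": [0,0,0],"xyz": [0,0,0],"grip": 0},
    {"rot": [0,0,0],"xyz": [0,0,0],"grip": 0},
    {"rot": [0,0,0],"xyz": [0,0,0],"grip": 0},
    {"rot": [0,0,0],"xyz": [0,0,0],"grip": 0},
    {"rot": [0,0,0],"xyz": [0,0,-0.03],"grip": 0},
    {"rot": [0,0,0],"xyz": [0,0,-0.06],"grip": 0},
    {"rot": [0,0,0],"xyz": [0,0,-0.09],"grip": 0}
  ]
}}

```text
clock: 14.98
tool_pos: [0.5917, -0.0223, 0.1788]
eef_rot: [1.0, -0.0, -0.001, 0.0]
contact_force: [0.8, 0.3, 0.5]
opening: 1.0
finger_force: 0.0
```

Run:
```python
from h import *
from pl import *
print(np.round(cur(),1))
for n,uv in (('toolbox UL',(563,242)),('toolbox LL',(570,400)),('board',(440,205)),('board LR',(568,216)),('rim L',(463,190)),('rim R',(595,201))):
    print(n,[(np.round(onz('top',uv,z)[0]*1000).astype(int)).tolist() for z in (0,.1,.2)])
print(onz('side',[[383,190],[500,203],[268,205],[330,218],[365,180],[385,140]],0).round(3))
legs((592.5,-22.3,179,0),[(575,-200,180,30),(560,-401.5,100,60)])
```

```text
[591.7 -22.3 178.8  -0. ]
toolbox UL [[633, -560, 0], [624, -512, 100], [616, -463, 200]]
toolbox LL [[278, -566, 0], [301, -517, 100], [323, -468, 200]]
board [[714, -279, 0], [699, -254, 100], [683, -230, 200]]
board LR [[693, -574, 0], [679, -524, 100], [666, -474, 200]]
rim L [[750, -332, 0], [732, -303, 100], [713, -274, 200]]
rim R [[729, -637, 0], [712, -581, 100], [695, -526, 200]]
[[ 0.611 -0.556  0.   ]
 [ 0.254 -0.588  0.   ]
 [ 0.911 -0.331  0.   ]
 [ 0.71  -0.317  0.   ]
 [ 0.686 -0.612  0.   ]
 [ 0.714 -1.031  0.   ]]
[ 575. -200.  180.   30.] xyz [-0.0175  0.1777 -0.001 ] rotz -0.524 rows 4.3
[ 560.  -401.5  100.    60. ] xyz [-0.1137  0.167   0.08  ] rotz -0.524 rows 5.2
```

{"method": "carry_out", "body": {
  "plan": [
    {"rot": [0,0,-0.08],"xyz": [-0.003,0.035,0],"grip": 0},
    {"rot": [0,0,-0.17],"xyz": [-0.006,0.075,0],"grip": 0},
    {"rot": [0,0,-0.26],"xyz": [-0.01,0.115,0],"grip": 0},
    {"rot": [0,0,-0.35],"xyz": [-0.013,0.155,0],"grip": 0},
    {"rot": [0,0,-0.44],"xyz": [-0.016,0.195,0],"grip": 0},
    {"rot": [0,0,-0.52],"xyz": [-0.02,0.235,0],"grip": 0},
    {"rot": [0,0,-0.524],"xyz": [-0.022,0.27,0],"grip": 0},
    {"rot": [0,0,-0.524],"xyz": [-0.022,0.28,0],"grip": 0}
  ]
}}

```text
clock: 15.65
tool_pos: [0.5673, -0.3115, 0.178]
eef_rot: [0.967, 0.254, -0.001, 0.003]
contact_force: [-0.3, -0.9, -0.6]
opening: 1.003
finger_force: 0.0
```

Run:
```python
from pl import *
legs((592.2-22,-302.3,178.8,30),[(560,-401.5,80,30)])
```

```text
[ 560.  -401.5   80.    30. ] xyz [-0.0584  0.0808  0.0988] rotz -0.0 rows 3.4
```

{"method": "carry_out", "body": {
  "plan": [
    {"rot": [0,0,0],"xyz": [-0.015,0.02,0.02],"grip": 0},
    {"rot": [0,0,0],"xyz": [-0.03,0.04,0.04],"grip": 0},
    {"rot": [0,0,0],"xyz": [-0.045,0.06,0.065],"grip": 0},
    {"rot": [0,0,0],"xyz": [-0.055,0.076,0.085],"grip": 0},
    {"rot": [0,0,0],"xyz": [-0.0584,0.0808,0.0988],"grip": 0},
    {"rot": [0,0,0],"xyz": [-0.0584,0.0808,0.0988],"grip": 0},
    {"rot": [0,0,0],"xyz": [-0.0584,0.0808,0.0988],"grip": 0},
    {"rot": [0,0,0],"xyz": [-0.0584,0.0808,0.0988],"grip": 0}
  ]
}}

```text
clock: 16.32
tool_pos: [0.5619, -0.3993, 0.0807]
eef_rot: [0.966, 0.26, 0.001, -0.0]
contact_force: [0.1, -0.0, 0.4]
opening: 1.001
finger_force: 0.0
```

{"method": "carry_out", "body": {
  "plan": [
    {"rot": [0,0,0],"xyz": [0,0,0],"grip": 0},
    {"rot": [0,0,0],"xyz": [0,0,0],"grip": 0},
    {"rot": [0,0,0],"xyz": [0,0,0],"grip": 0},
    {"rot": [0,0,0],"xyz": [0,0,0],"grip": 0},
    {"rot": [0,0,0],"xyz": [0,0,0],"grip": 0},
    {"rot": [0,0,0],"xyz": [0,0,0],"grip": 0}
  ]
}}

```text
clock: 16.82
tool_pos: [0.5601, -0.4015, 0.0796]
eef_rot: [0.966, 0.259, 0.0, 0.0]
contact_force: [-0.5, -0.1, -0.2]
opening: 1.001
finger_force: 0.0
```

Run:
```python
from h import *
from pl import *
t=r.snapshot("top");s=r.snapshot("side")
cv2.imwrite("pics/t4.png",t[:,:,::-1]);cv2.imwrite("pics/s4.png",s[:,:,::-1])
c=lambda im,x,y,w:cv2.resize(im[max(y-w,0):y+w,x-w:x+w,::-1],(400,400),interpolation=cv2.INTER_CUBIC)
cv2.imwrite("pics/a4.png",np.hstack([c(t,335,250,40),c(s,338,250,40)]))
print(np.round(cur(),2))
b=onz('side',cont(s,338,245,20,grey,190),.103)*1000
print(cv2.minAreaRect(b[:,:2].astype(np.float32)))
```

```text
[ 560.02 -401.54   79.47   30.01]
((591.2241821289062, -20.71721839904785), (48.444461822509766, 46.688079833984375), 89.71443939208984)
```

View pics/a4.png

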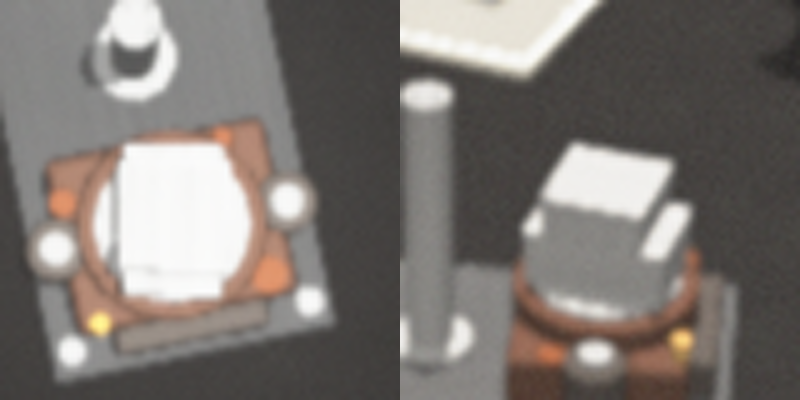

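a4 shows the square stacked on the oblong and centred; the side view gives its offset as x ≈ 0, and y is in line with the oblong. Now the piston.

{"method": "carry_out", "body": {
  "plan": [
    {"rot": [0,0,0],"xyz": [0,0,0.025],"grip": 0},
    {"rot": [0,0,0],"xyz": [0,0,0.045],"grip": 0},
    {"rot": [0,0,0],"xyz": [0,0,0.06],"grip": 0},
    {"rot": [0,0,0],"xyz": [0,0,0.067],"grip": 0},
    {"rot": [0,0,0],"xyz": [0,0,0.0695],"grip": 0},
    {"rot": [0,0,0],"xyz": [0,0,0.0695],"grip": 0},
    {"rot": [0,0,0],"xyz": [0,0,0.0695],"grip": 0},
    {"rot": [0,0,0],"xyz": [0,0,0.0695],"grip": 0}
  ]
}}

```text
clock: 17.58
tool_pos: [0.5609, -0.402, 0.0111]
eef_rot: [0.966, 0.259, 0.001, 0.001]
contact_force: [0.7, -0.1, 0.2]
opening: 1.003
finger_force: 0.0
```

{"method": "carry_out", "body": {
  "plan": [
    {"rot": [0,0,0],"xyz": [0,0,0],"grip": 255},
    {"rot": [0,0,0],"xyz": [0,0,0],"grip": 255},
    {"rot": [0,0,0],"xyz": [0,0,0],"grip": 255},
    {"rot": [0,0,0],"xyz": [0,0,0],"grip": 255},
    {"rot": [0,0,0],"xyz": [0,0,0],"grip": 255},
    {"rot": [0,0,0],"xyz": [0,0,0],"grip": 255},
    {"rot": [0,0,0],"xyz": [0,0,0],"grip": 255},
    {"rot": [0,0,0],"xyz": [0,0,0],"grip": 255}
  ],
  "squeeze": 20
}}

```text
clock: 18.25
tool_pos: [0.5601, -0.4015, 0.0101]
eef_rot: [0.966, 0.259, 0.0, 0.0]
contact_force: [-0.1, 0.0, 0.5]
opening: 0.613
finger_force: 20.0
```

Run:
```python
from pl import *
p=cur();print(np.round(p,2))
legs((560,-401.5,190,30),[(576,-212,190,15),(592,-22.3,190,0)])
```

```text
[ 560.1  -401.52   10.06   30.01]
[ 576. -212.  190.   15.] xyz [ 0.1086 -0.1561 -0.    ] rotz 0.262 rows 4.6
[592.  -22.3 190.    0. ] xyz [ 0.0646 -0.1791 -0.    ] rotz 0.262 rows 4.6
```

{"method": "carry_out", "body": {
  "plan": [
    {"rot": [0,0,0],"xyz": [0,0,-0.01],"grip": 255},
    {"rot": [0,0,0],"xyz": [0,0,-0.035],"grip": 255},
    {"rot": [0,0,0],"xyz": [0,0,-0.07],"grip": 255},
    {"rot": [0,0,0],"xyz": [0,0,-0.105],"grip": 255},
    {"rot": [0,0,0],"xyz": [0,0,-0.14],"grip": 255},
    {"rot": [0,0,0],"xyz": [0,0,-0.165],"grip": 255},
    {"rot": [0,0,0],"xyz": [0,0,-0.18],"grip": 255},
    {"rot": [0,0,0],"xyz": [0,0,-0.18],"grip": 255}
  ]
}}

```text
clock: 18.92
tool_pos: [0.5622, -0.4027, 0.1949]
eef_rot: [0.966, 0.259, 0.003, 0.003]
contact_force: [0.4, -0.5, -0.3]
opening: 0.611
finger_force: 20.0
```

{"method": "carry_out", "body": {
  "plan": [
    {"rot": [0,0,0.04],"xyz": [0.015,-0.022,0],"grip": 255},
    {"rot": [0,0,0.09],"xyz": [0.036,-0.052,0],"grip": 255},
    {"rot": [0,0,0.14],"xyz": [0.057,-0.082,0],"grip": 255},
    {"rot": [0,0,0.19],"xyz": [0.078,-0.112,0],"grip": 255},
    {"rot": [0,0,0.23],"xyz": [0.095,-0.137,0],"grip": 255},
    {"rot": [0,0,0.262],"xyz": [0.1086,-0.1561,0],"grip": 255},
    {"rot": [0,0,0.262],"xyz": [0.1086,-0.1561,0],"grip": 255}
  ]
}}

```text
clock: 19.5
tool_pos: [0.5765, -0.2035, 0.1889]
eef_rot: [0.991, 0.135, -0.0, -0.003]
contact_force: [-0.2, 0.8, -0.8]
opening: 0.609
finger_force: 20.0
```

{"method": "carry_out", "body": {
  "plan": [
    {"rot": [0,0,0.04],"xyz": [0.01,-0.027,0],"grip": 255},
    {"rot": [0,0,0.09],"xyz": [0.022,-0.06,0],"grip": 255},
    {"rot": [0,0,0.14],"xyz": [0.034,-0.094,0],"grip": 255},
    {"rot": [0,0,0.19],"xyz": [0.047,-0.13,0],"grip": 255},
    {"rot": [0,0,0.23],"xyz": [0.057,-0.158,0],"grip": 255},
    {"rot": [0,0,0.25],"xyz": [0.062,-0.173,0],"grip": 255},
    {"rot": [0,0,0.262],"xyz": [0.0646,-0.1791,0],"grip": 255},
    {"rot": [0,0,0.262],"xyz": [0.0646,-0.1791,0],"grip": 255}
  ]
}}

```text
clock: 20.17
tool_pos: [0.5918, -0.0208, 0.1892]
eef_rot: [1.0, 0.001, -0.001, -0.0]
contact_force: [-0.4, -0.2, -1.0]
opening: 0.61
finger_force: 20.0
```

{"method": "carry_out", "body": {
  "plan": [
    {"rot": [0,0,0],"xyz": [0,0,0],"grip": 255},
    {"rot": [0,0,0],"xyz": [0,0,0],"grip": 255},
    {"rot": [0,0,0],"xyz": [0,0,0],"grip": 255},
    {"rot": [0,0,0],"xyz": [0,0,0],"grip": 255},
    {"rot": [0,0,0],"xyz": [0,0,0],"grip": 255},
    {"rot": [0,0,0],"xyz": [0,0,0],"grip": 255},
    {"rot": [0,0,0],"xyz": [0,0,0],"grip": 255},
    {"rot": [0,0,0],"xyz": [0,0,0],"grip": 255}
  ]
}}

```text
clock: 20.83
tool_pos: [0.592, -0.0223, 0.1899]
eef_rot: [1.0, -0.0, 0.0, 0.0]
contact_force: [0.8, -0.7, -1.6]
opening: 0.614
finger_force: 20.0
```

Run:
```python
from pl import *
p=cur();print(np.round(p,2))
legs(p,[(592,-22.3,113,0)])
```

```text
[ 5.9204e+02 -2.2340e+01  1.8994e+02 -1.0000e-02]
[592.  -22.3 113.    0. ] xyz [-0.     -0.      0.0769] rotz -0.0 rows 1.8
```

{"method": "carry_out", "body": {
  "plan": [
    {"rot": [0,0,0],"xyz": [0,0,0.025],"grip": 255},
    {"rot": [0,0,0],"xyz": [0,0,0.045],"grip": 255},
    {"rot": [0,0,0],"xyz": [0,0,0.06],"grip": 255},
    {"rot": [0,0,0],"xyz": [0,0,0.07],"grip": 255},
    {"rot": [0,0,0],"xyz": [0,0,0.075],"grip": 255},
    {"rot": [0,0,0],"xyz": [0,0,0.076],"grip": 255},
    {"rot": [0,0,0],"xyz": [0,0,0.076],"grip": 255},
    {"rot": [0,0,0],"xyz": [0,0,0.076],"grip": 255}
  ]
}}

```text
clock: 21.5
tool_pos: [0.5927, -0.0223, 0.1147]
eef_rot: [1.0, -0.0, 0.001, 0.0]
contact_force: [-0.2, -0.4, -0.8]
opening: 0.61
finger_force: 20.0
```

{"method": "carry_out", "body": {
  "plan": [
    {"rot": [0,0,0],"xyz": [0,0,0.0005],"grip": 255},
    {"rot": [0,0,0],"xyz": [0,0,0.001],"grip": 255},
    {"rot": [0,0,0],"xyz": [0,0,0.0015],"grip": 255},
    {"rot": [0,0,0],"xyz": [0,0,0.0015],"grip": 255},
    {"rot": [0,0,0],"xyz": [0,0,0.0015],"grip": 255},
    {"rot": [0,0,0],"xyz": [0,0,0.0015],"grip": 255}
  ]
}}

```text
clock: 22.0
tool_pos: [0.5924, -0.0223, 0.113]
eef_rot: [1.0, -0.0, 0.0, 0.0]
contact_force: [-0.5, 1.2, 4.3]
opening: 0.607
finger_force: 20.0
```

{"method": "carry_out", "body": {
  "plan": [
    {"rot": [0,0,0],"xyz": [0,0,0],"grip": 0},
    {"rot": [0,0,0],"xyz": [0,0,0],"grip": 0},
    {"rot": [0,0,0],"xyz": [0,0,0],"grip": 0},
    {"rot": [0,0,0],"xyz": [0,0,0],"grip": 0},
    {"rot": [0,0,0],"xyz": [0,0,0],"grip": 0},
    {"rot": [0,0,0],"xyz": [0,0,-0.03],"grip": 0},
    {"rot": [0,0,0],"xyz": [0,0,-0.06],"grip": 0},
    {"rot": [0,0,0],"xyz": [0,0,-0.09],"grip": 0}
  ]
}}

```text
clock: 22.67
tool_pos: [0.5915, -0.0223, 0.2029]
eef_rot: [1.0, -0.0, -0.001, 0.0]
contact_force: [0.7, 0.9, -1.0]
opening: 0.999
finger_force: 0.0
```

{"method": "carry_out", "body": {
  "plan": [
    {"rot": [0,0,0.087],"xyz": [-0.022,-0.031,0],"grip": 0},
    {"rot": [0,0,0.087],"xyz": [-0.045,-0.063,0],"grip": 0},
    {"rot": [0,0,0.087],"xyz": [-0.068,-0.096,0],"grip": 0},
    {"rot": [0,0,0.087],"xyz": [-0.091,-0.128,0],"grip": 0},
    {"rot": [0,0,0.087],"xyz": [-0.114,-0.16,0],"grip": 0},
    {"rot": [0,0,0.087],"xyz": [-0.137,-0.193,0],"grip": 0},
    {"rot": [0,0,0.087],"xyz": [-0.16,-0.225,0],"grip": 0},
    {"rot": [0,0,0.087],"xyz": [-0.181,-0.256,0],"grip": 0}
  ]
}}

```text
clock: 23.33
tool_pos: [0.4095, 0.2353, 0.2025]
eef_rot: [0.999, -0.043, -0.0, -0.0]
contact_force: [-0.1, 0.5, -0.1]
opening: 1.003
finger_force: 0.0
```

{"method": "carry_out", "body": {
  "plan": [
    {"rot": [0,0,0],"xyz": [0,0,0.03],"grip": 0},
    {"rot": [0,0,0],"xyz": [0,0,0.06],"grip": 0},
    {"rot": [0,0,0],"xyz": [0,0,0.09],"grip": 0},
    {"rot": [0,0,0],"xyz": [0,0,0.11],"grip": 0},
    {"rot": [0,0,0],"xyz": [0,0,0.12],"grip": 0},
    {"rot": [0,0,0],"xyz": [0,0,0.12],"grip": 0},
    {"rot": [0,0,0],"xyz": [0,0,0.12],"grip": 0},
    {"rot": [0,0,0],"xyz": [0,0,0.12],"grip": 0}
  ]
}}

```text
clock: 24.0
tool_pos: [0.4119, 0.2341, 0.0834]
eef_rot: [0.999, -0.044, 0.001, -0.001]
contact_force: [0.2, -0.1, -0.1]
opening: 0.999
finger_force: 0.0
```

Run:
```python
from h import *
from pl import *
t=r.snapshot("top");s=r.snapshot("side")
cv2.imwrite("pics/t5.png",t[:,:,::-1]);cv2.imwrite("pics/s5.png",s[:,:,::-1])
c=lambda im,x,y,w:cv2.resize(im[max(y-w,0):y+w,x-w:x+w,::-1],(400,400),interpolation=cv2.INTER_CUBIC)
cv2.imwrite("pics/a5.png",np.hstack([c(t,335,250,40),c(s,338,240,50)]))
print(np.round(cur(),2)); legs(cur(),[(410.4,234.2,17,-5)])
```

```text
[411.92 234.14  83.62  -5.01]
[410.4 234.2  17.   -5. ] xyz [-0.0015  0.0001  0.0666] rotz -0.0 rows 1.6
```

View pics/a5.png

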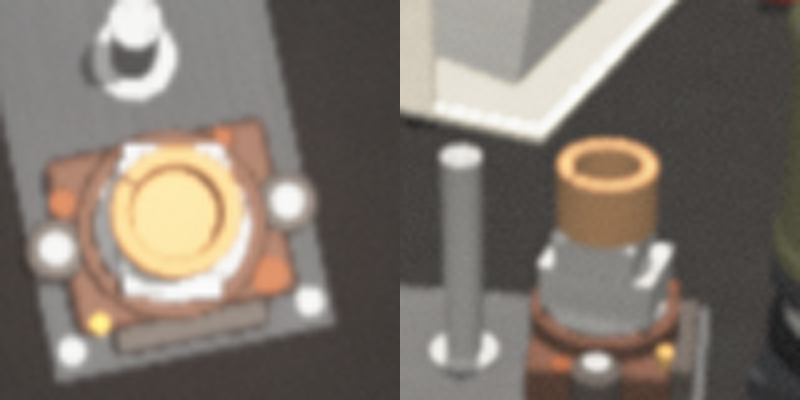

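a5 shows the piston upright on the packing, rim level with the post top in the side view. I'll measure its centre.

Run:
```python
from h import *
T=cv2.cvtColor(cv2.imread("pics/t5.png"),cv2.COLOR_BGR2RGB);S=cv2.cvtColor(cv2.imread("pics/s5.png"),cv2.COLOR_BGR2RGB)
y=lambda c:c[:,:,0]-c[:,:,2]
hd=lambda c:c[:,:,0]*((c[:,:,0]-c[:,:,2])>30)
for th in (45,60,75):
  A=cont(T,331,252,20,y,th);k=onz('top',A,.141)[:,:2]*1000;print('top',cen(k),cv2.minAreaRect(k.astype(np.float32))[:2])
for th in (185,200):
  B=cont(S,340,230,22,hd,th);k=onz('side',B,.141)[:,:2]*1000;print('side',cen(k),cv2.minAreaRect(k.astype(np.float32))[:2])
print(tri(cen(A),cen(B)))
from pl import *;print(cur())
```

```text
top [592.38408136 -24.24279145] ((592.009765625, -23.09300994873047), (75.44407653808594, 80.38497161865234))
top [594.09931489 -28.9183941 ] ((590.4202270507812, -28.64926528930664), (70.51075744628906, 65.93470764160156))
top [593.687772   -21.41823001] ((593.6729125976562, -21.112884521484375), (50.966552734375, 52.91520690917969))
side [590.54257663 -19.97487443] ((590.4246215820312, -19.841934204101562), (53.11038589477539, 58.44712829589844))
side [590.55592948 -20.07962269] ((590.579833984375, -20.009532928466797), (52.44559860229492, 55.85953140258789))
(array([ 0.59243506, -0.02180127,  0.13945662]), np.float64(0.002649469215379714))
[np.float64(411.92403487134357), np.float64(234.13678342932104), np.float64(83.62340369939814), np.float64(-5.011411675906683)]
```

The piston is centred within about 0.8 mm, and its rim is level with the post (139.5 against 139.0 measured). Next is the plug.

{"method": "carry_out", "body": {
  "plan": [
    {"rot": [0,0,0],"xyz": [-0.001,0,0.025],"grip": 0},
    {"rot": [0,0,0],"xyz": [-0.001,0,0.045],"grip": 0},
    {"rot": [0,0,0],"xyz": [-0.001,0,0.058],"grip": 0},
    {"rot": [0,0,0],"xyz": [-0.001,0,0.064],"grip": 0},
    {"rot": [0,0,0],"xyz": [-0.001,0,0.066],"grip": 0},
    {"rot": [0,0,0],"xyz": [-0.001,0,0.066],"grip": 0},
    {"rot": [0,0,0],"xyz": [-0.001,0,0.066],"grip": 0},
    {"rot": [0,0,0],"xyz": [-0.001,0,0.066],"grip": 0}
  ]
}}

```text
clock: 24.77
tool_pos: [0.4106, 0.2341, 0.0173]
eef_rot: [0.999, -0.044, 0.001, -0.0]
contact_force: [0.7, -0.2, -0.2]
opening: 1.001
finger_force: 0.0
```

{"method": "carry_out", "body": {
  "plan": [
    {"rot": [0,0,0],"xyz": [0,0,0],"grip": 255},
    {"rot": [0,0,0],"xyz": [0,0,0],"grip": 255},
    {"rot": [0,0,0],"xyz": [0,0,0],"grip": 255},
    {"rot": [0,0,0],"xyz": [0,0,0],"grip": 255},
    {"rot": [0,0,0],"xyz": [0,0,0],"grip": 255},
    {"rot": [0,0,0],"xyz": [0,0,0],"grip": 255},
    {"rot": [0,0,0],"xyz": [0,0,0],"grip": 255},
    {"rot": [0,0,0],"xyz": [0,0,0],"grip": 255}
  ],
  "squeeze": 15
}}

```text
clock: 25.43
tool_pos: [0.4101, 0.2338, 0.0164]
eef_rot: [0.999, -0.044, 0.0, 0.0]
contact_force: [-0.2, -0.1, 0.3]
opening: 0.519
finger_force: 15.0
```

Run:
```python
from pl import *
p=cur();print(np.round(p,2))
p[2]=212
legs(p,[(592,-22.2,212,0)])
```

```text
[410.11 233.85  16.37  -4.99]
[592.  -22.2 212.    0. ] xyz [ 0.2035  0.2392 -0.    ] rotz -0.087 rows 7.5
```

{"method": "carry_out", "body": {
  "plan": [
    {"rot": [0,0,0],"xyz": [0,0,-0.01],"grip": 255},
    {"rot": [0,0,0],"xyz": [0,0,-0.035],"grip": 255},
    {"rot": [0,0,0],"xyz": [0,0,-0.07],"grip": 255},
    {"rot": [0,0,0],"xyz": [0,0,-0.108],"grip": 255},
    {"rot": [0,0,0],"xyz": [0,0,-0.146],"grip": 255},
    {"rot": [0,0,0],"xyz": [0,0,-0.18],"grip": 255},
    {"rot": [0,0,0],"xyz": [0,0,-0.1956],"grip": 255},
    {"rot": [0,0,0],"xyz": [0,0,-0.1956],"grip": 255}
  ]
}}

```text
clock: 26.1
tool_pos: [0.4118, 0.2348, 0.2161]
eef_rot: [0.999, -0.044, 0.003, -0.002]
contact_force: [0.0, -0.7, -1.2]
opening: 0.519
finger_force: 15.0
```

{"method": "carry_out", "body": {
  "plan": [
    {"rot": [0,0,-0.01],"xyz": [0.012,0.015,0],"grip": 255},
    {"rot": [0,0,-0.02],"xyz": [0.033,0.039,0],"grip": 255},
    {"rot": [0,0,-0.03],"xyz": [0.058,0.068,0],"grip": 255},
    {"rot": [0,0,-0.04],"xyz": [0.083,0.097,0],"grip": 255},
    {"rot": [0,0,-0.05],"xyz": [0.108,0.127,0],"grip": 255},
    {"rot": [0,0,-0.06],"xyz": [0.133,0.156,0],"grip": 255},
    {"rot": [0,0,-0.07],"xyz": [0.158,0.186,0],"grip": 255},
    {"rot": [0,0,-0.087],"xyz": [0.183,0.215,0],"grip": 255}
  ]
}}

```text
clock: 26.77
tool_pos: [0.5733, 0.0016, 0.2109]
eef_rot: [1.0, 0.0, -0.001, 0.0]
contact_force: [0.6, 0.0, -1.1]
opening: 0.519
finger_force: 15.0
```

{"method": "carry_out", "body": {
  "plan": [
    {"rot": [0,0,0],"xyz": [0.012,0.014,0],"grip": 255},
    {"rot": [0,0,0],"xyz": [0.0184,0.026,0],"grip": 255},
    {"rot": [0,0,0],"xyz": [0.0184,0.026,0],"grip": 255},
    {"rot": [0,0,0],"xyz": [0.0184,0.026,0],"grip": 255},
    {"rot": [0,0,0],"xyz": [0.0184,0.026,0],"grip": 255},
    {"rot": [0,0,0],"xyz": [0.0184,0.026,0],"grip": 255},
    {"rot": [0,0,0],"xyz": [0.0184,0.026,0],"grip": 255},
    {"rot": [0,0,0],"xyz": [0.0184,0.026,0],"grip": 255}
  ]
}}

```text
clock: 27.43
tool_pos: [0.5917, -0.021, 0.2122]
eef_rot: [1.0, 0.001, -0.0, -0.0]
contact_force: [0.1, -0.6, -0.2]
opening: 0.519
finger_force: 15.0
```

Run:
```python
from pl import *
p=cur();print(np.round(p,2))
legs(p,[(592,-22.2,157.4-14,0)])
```

```text
[ 5.9168e+02 -2.1000e+01  2.1219e+02  1.0000e-01]
[592.  -22.2 143.4   0. ] xyz [0.0003 0.0012 0.0688] rotz 0.002 rows 1.6
```

{"method": "carry_out", "body": {
  "plan": [
    {"rot": [0,0,0],"xyz": [0.0003,0.0012,0.01],"grip": 255},
    {"rot": [0,0,0],"xyz": [0.0003,0.0012,0.025],"grip": 255},
    {"rot": [0,0,0],"xyz": [0.0003,0.0012,0.04],"grip": 255},
    {"rot": [0,0,0],"xyz": [0.0003,0.0012,0.052],"grip": 255},
    {"rot": [0,0,0],"xyz": [0.0003,0.0012,0.06],"grip": 255},
    {"rot": [0,0,0],"xyz": [0.0003,0.0012,0.065],"grip": 255},
    {"rot": [0,0,0],"xyz": [0.0003,0.0012,0.067],"grip": 255},
    {"rot": [0,0,0],"xyz": [0.0003,0.0012,0.067],"grip": 255}
  ]
}}

```text
clock: 28.1
tool_pos: [0.5923, -0.0235, 0.1447]
eef_rot: [1.0, -0.0, -0.0, 0.0]
contact_force: [-1.4, -0.6, -0.5]
opening: 0.518
finger_force: 15.0
```

{"method": "carry_out", "body": {
  "plan": [
    {"rot": [0,0,0],"xyz": [0,0,0],"grip": 255},
    {"rot": [0,0,0],"xyz": [0,0,0.001],"grip": 255},
    {"rot": [0,0,0],"xyz": [0,0,0.0015],"grip": 255},
    {"rot": [0,0,0],"xyz": [0,0,0.002],"grip": 255},
    {"rot": [0,0,0],"xyz": [0,0,0.002],"grip": 255},
    {"rot": [0,0,0],"xyz": [0,0,0.002],"grip": 255}
  ]
}}

```text
clock: 28.6
tool_pos: [0.5927, -0.0235, 0.1434]
eef_rot: [1.0, -0.0, 0.0, 0.0]
contact_force: [-0.6, -0.0, 3.5]
opening: 0.521
finger_force: 15.0
```

It is home at the expected height but about 1 mm off centre. I'll lift slightly, re-centre, set it down and release.

{"method": "carry_out", "body": {
  "plan": [
    {"rot": [0,0,0],"xyz": [0,0,-0.003],"grip": 255},
    {"rot": [0,0,0],"xyz": [-0.0005,-0.0013,-0.003],"grip": 255},
    {"rot": [0,0,0],"xyz": [-0.0005,-0.0013,-0.003],"grip": 255},
    {"rot": [0,0,0],"xyz": [-0.0005,-0.0013,-0.003],"grip": 255},
    {"rot": [0,0,0],"xyz": [-0.0005,-0.0013,-0.001],"grip": 255},
    {"rot": [0,0,0],"xyz": [-0.0005,-0.0013,0],"grip": 255},
    {"rot": [0,0,0],"xyz": [-0.0005,-0.0013,0],"grip": 255},
    {"rot": [0,0,0],"xyz": [-0.0005,-0.0013,0],"grip": 255}
  ]
}}

```text
clock: 29.27
tool_pos: [0.592, -0.0222, 0.1434]
eef_rot: [1.0, -0.0, 0.0, 0.0]
contact_force: [-1.8, 0.4, 5.5]
opening: 0.526
finger_force: 15.0
```

{"method": "carry_out", "body": {
  "plan": [
    {"rot": [0,0,0],"xyz": [0,0,0],"grip": 255},
    {"rot": [0,0,0],"xyz": [0,0,0],"grip": 0},
    {"rot": [0,0,0],"xyz": [0,0,0],"grip": 0},
    {"rot": [0,0,0],"xyz": [0,0,0],"grip": 0},
    {"rot": [0,0,0],"xyz": [0,0,0],"grip": 0},
    {"rot": [0,0,0],"xyz": [0,0,0],"grip": 0},
    {"rot": [0,0,0],"xyz": [0,0,-0.03],"grip": 0},
    {"rot": [0,0,0],"xyz": [0,0,-0.06],"grip": 0}
  ]
}}

```text
clock: 29.93
tool_pos: [0.5903, -0.0221, 0.202]
eef_rot: [1.0, -0.0, -0.002, 0.0]
contact_force: [1.1, 0.4, -0.3]
opening: 0.995
finger_force: 0.0
```

{"method": "carry_out", "body": {
  "plan": [
    {"rot": [0,0,0],"xyz": [0,0,-0.03],"grip": 0},
    {"rot": [0,0,0],"xyz": [-0.01,0.035,-0.03],"grip": 0},
    {"rot": [0,0,0],"xyz": [-0.02,0.07,-0.03],"grip": 0},
    {"rot": [0,0,0],"xyz": [-0.03,0.105,-0.03],"grip": 0},
    {"rot": [0,0,0],"xyz": [-0.04,0.14,-0.03],"grip": 0},
    {"rot": [0,0,0],"xyz": [-0.05,0.175,-0.03],"grip": 0},
    {"rot": [0,0,0],"xyz": [-0.06,0.21,-0.03],"grip": 0},
    {"rot": [0,0,0],"xyz": [-0.06,0.24,-0.03],"grip": 0}
  ]
}}

```text
clock: 30.6
tool_pos: [0.529, -0.2654, 0.233]
eef_rot: [1.0, -0.002, -0.001, 0.001]
contact_force: [0.2, 0.1, 0.1]
opening: 0.998
finger_force: 0.0
```

{"method": "carry_out", "body": {
  "plan": [
    {"rot": [0,0,0],"xyz": [0,0,0],"grip": 0},
    {"rot": [0,0,0],"xyz": [0,0,0],"grip": 0},
    {"rot": [0,0,0],"xyz": [0,0,0],"grip": 0},
    {"rot": [0,0,0],"xyz": [0,0,0],"grip": 0}
  ]
}}

```text
clock: 30.93
tool_pos: [0.5324, -0.26, 0.2329]
eef_rot: [1.0, 0.001, 0.0, -0.001]
contact_force: [-0.6, -0.2, -0.3]
opening: 0.999
finger_force: 0.0
```

Run:
```python
from h import *
t=r.snapshot("top");s=r.snapshot("side")
c=lambda im,x,y,w:cv2.resize(im[max(y-w,0):y+w,x-w:x+w,::-1],(400,400),interpolation=cv2.INTER_CUBIC)
cv2.imwrite("pics/a6.png",np.hstack([c(t,335,250,40),c(s,338,235,50)]))
A=cont(t,331,250,22,blue,70);B=cont(s,340,225,24,blue,110);print(tri(cen(A),cen(B)))
```

```text
(array([ 0.59191198, -0.02164972,  0.15553627]), np.float64(0.0023429412133566733))
```

View pics/a6.png

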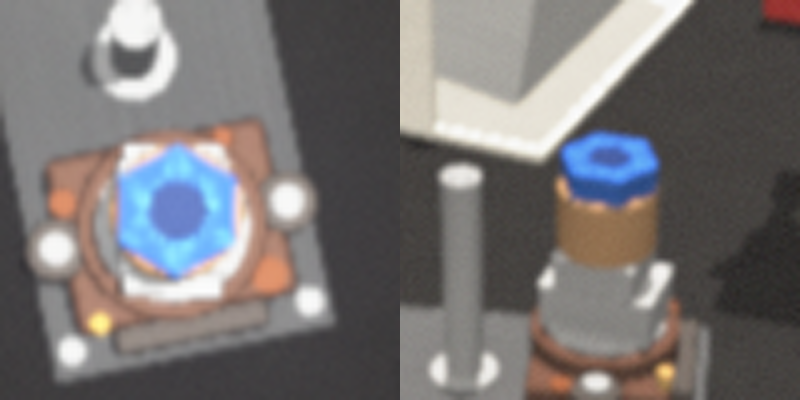

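a6 shows the plug seated flat on the piston rim. Its centre is at (591.9,-21.6) and its top at 155.5 mm with the same −1.5 mm camera bias, so it is fully home. Handing in.

```bash
python3 -c "
from plant import r
print(r.finish_job())"
```

```text
the job is handed in; nothing more can be done
None
```

The job is handed in: oblong (28 mm), square (20 mm), piston and blue plug are stacked in that order, each measured within about 1 mm of the seat centre in the top view, though the side view read the oblong and square up to about 2–3 mm off in y. The piston rim is level with the mid post, the plug is fully home, and the disc and puck were left alone.

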